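# Tip the cork tray, freeing its catch if need be, and hold it up

### The arm

A 6-joint arm with a two-finger parallel gripper is mounted at the origin on a cart in front of the work surface, level with it; the furniture and walls round the work are solid. World frame = base frame: x ahead of the robot, y to its left, z up, the work surface at z = 0. Lengths are in m, angles in degrees, forces in N, time in s.
With the tool pointing down it reaches from about 0.25 to 0.725 m from the base axis. Payload 9.7 kg.
Tool frame: the origin (TCP) lies at the very end of the fingers, on their centre line; the grasp point (between the pads) lies 19 mm behind it; z points along the fingers, y is the line along which they close (so a half turn about z gives the same grasp; the last joint's range is limited). The gripper opens to 85 mm and grips with 20 to 120 N. Pads are 22 mm wide; open, the fingers measure 114 mm over their backs; the gripper's body (76 mm by 85 mm) begins 54 mm behind the grasp point. The pads swing forward as they close: fully open they stand 13 mm farther back than shut.
Start: joints at [68.239, 4.979, 10.078, 95.1, 0, 90], TCP at [0.204, 0.511, 0.231] pointing down, gripper open.
Joint ranges: [-179.16, 179.16], [-48.56, 103.87], [-65.8, 70.77], [-126.05, 130.52], [-82.76, 87.17], [-180, 180]. Speed limits (degrees/s): [127.2, 127.2, 147.25, 180, 180, 180].

### API

Orientations are given as [roll, pitch, yaw] about the fixed x, y, z axes, in that order (R = Rz(yaw) Ry(pitch) Rx(roll)).
In Python, from workcell import bot gives the robot as it stands.
- The arm moves only by the tool step_arm, never from a script. Its argument "targets" is a list of rows, each a list of 3 entries, a list of its own where there are three numbers: the opening, from 0 (shut) to 1 (fully open), then the shift along the world's x, y, z in mm, then the turn, a rotation vector about the world's x, y, z in rad. In form: [[grip, [tx, ty, tz], [wx, wy, wz]], ...]. A call has 1 to 8 rows; each row is the pose to reach, as a shift and turn from the pose commanded when the call began; what a row does not reach only later rows make up. A row lasts 1/10 s, in which the tool goes at most 50 mm and 8.59 degrees, less where a joint would pass 70% of its speed; a pose out of reach is approached as far as the arm can. A call with a gripper value outside its range is refused whole. The fingers move at their own pace and stop on an object; "force" is the grip in N (left out, the last holds). Time passes only in rows, so rows that repeat a pose let the fingers close. It gives the time, the measured TCP pose, the force, the opening and the grip force at its end, in the units of the state.
- bot.get_obs(): the state, without advancing time (a new reading comes with each control period).
- bot.camera(name): name is "side" or "top" or "wrist"; returns (picture, depth): 480x640x3 uint8, red, green, blue; 480x640 float32, m along the optical axis (not along the pixel's ray), 0 where there is no reading.
- bot.camera_params(name): a dict with "K" (3x3 intrinsics, pixels), "R" (3x3) and "t" (3): a world point X has camera coordinates R X + t. Camera axes: x right, y down, z forward; pixel columns grow to the right and rows downward; lengths in m; the calibration is good to about 2 mm. A picture is of the moment at which its call begins: read the wrist's pose just before it. camera_params takes no time and is no camera call; for the wrist camera it gives the pose at the moment of the call.
- bot.job_done(): hands the job in; it is judged then, once.
The state is a dict: "time": time; "q": joint angles; "qd": joint speeds; "joint_efforts": joint torques, N m; "ee_pos": TCP position; "tcp_rot": TCP orientation; "wrist_force": force on the tool from outside, world axes, zero at the start; "torque": the same for the moment, N m; "opening": finger opening in m; "grasp_force": force on a finger pad.
Only numpy, scipy, OpenCV 4.12 (cv2) and the standard library are available. Lean on these libraries where they do the work, as an engineer would, in place of code of your own. Each camera call takes 0.05 s, during which the arm holds its last target. There are 200 camera calls.

### The job

Four corks lie on the aluminium tip-up tray of the plywood box: before touching the red fin, lift the dark bar at the tray's front a little to learn whether the hidden catch holds the tray, and if it does, slide the red fin on the grey housing fully towards the bin end to free it. Then tip the tray up steeply so that all four corks end in the bin behind it, leaving the glass, the stamp and the tape on the desk undisturbed. Finish while the fingers still hold the tray up, because it falls shut by itself and I want to reach the order book underneath.

Things in the scene. Friction and masses are not known exactly. Their poses are not given: they have to be found in the camera images.
- cork_box: Fixed plywood box, 345 mm long (x) by 220 wide (y): tip-up aluminium tray over its front half, open bin in its rear half. Origin on the desk straight under the tray's hinge; x points from the bar end to the bin, z up; turned 0 to 0.5 rad about z. An order book lies under the tray. On its left side (y 110 to 166, x -175 to -65 mm) is a grey housing, top 60 mm above the desk, with the red fin.
- tray_hinge (a point): Middle of the tray's hinge line, which is parallel to the box's y, 82.5 mm above the box's origin. Tray when down: floor top 85 mm above the desk, from 172 mm before the hinge to 12 mm behind it, 200 mm wide, 3 mm side walls and front wall, tops 107 mm above the desk; its rear edge is open, over the bin.
- bin_floor (a point): Centre of the bin's floor, 12 mm above the desk. Inside the bin is 167 mm (box x 0 to 167) by 208 mm (y); side walls 86 mm and back wall 115 mm high above the desk.
- tray (a joint): Tip angle of the tray, rad: 0 down and level, grows as the bar goes up, stop at 1.3. It weighs about 0.45 kg and falls shut from every angle (2 to 3 N at the bar). If the hidden catch is caught it stops dead after about 0.04 rad (bar up about 9 mm); if free it lifts on without further resistance. Which it is cannot be seen.
- tray_bar (a point): Middle of the round dark steel bar at the tray's front, 13 mm thick, parallel to the box's y; 62 mm free between its two arms, 37 mm clear between bar and tray. With the tray down it is at (-215, 0, 95) mm in the box frame. It swings with the tray about the hinge and turns in fingers that pinch it across.
- release (a joint): Travel of the red fin, m: 0 at the bar end of its slot (it always starts there), 0.026 at the bin end. It moves along the box's +x with about 3 N and stays where it is put. From 0.018 on it has pushed the hidden bolt clear of the tray, and the bolt stays clear. The fin only pushes the bolt, so it looks the same whether the catch is caught or free.
- release_fin (a point): Middle of the top edge of the red fin: 24 mm long (x), 10 mm thick (y), standing 26 mm above its housing, top 87 mm above the desk; at travel 0 it is at (-133, 150, 87) mm in the box frame; 45 mm clear between it and the tray's side wall.
- cork_0: wine cork, tan cylinder 24 mm across and 45 mm long, lying at the start on the tray at any angle in the plane; origin on its curved side at mid-length (the underside as it lay at the start), its length along its own y
- cork_1: wine cork, tan cylinder 24 mm across and 45 mm long, lying at the start on the tray at any angle in the plane; origin on its curved side at mid-length (the underside as it lay at the start), its length along its own y
- cork_2: wine cork, tan cylinder 24 mm across and 45 mm long, lying at the start on the tray at any angle in the plane; origin on its curved side at mid-length (the underside as it lay at the start), its length along its own y
- cork_3: wine cork, tan cylinder 24 mm across and 45 mm long, lying at the start on the tray at any angle in the plane; origin on its curved side at mid-length (the underside as it lay at the start), its length along its own y
- tasting_glass: Bystander: clear stemmed glass 63 mm across, 155 mm tall, to the right of the box; origin at the centre of its foot.
- date_stamp: Bystander: red and black date stamp 34x52x78 mm, origin at the centre of its underside.
- packing_tape: Bystander: roll of brown tape 102 mm across, 48 mm high, lying flat, origin at the centre of its underside.

How it is judged:
By the outcome, as a careful person would: the job done as asked, in the order asked, and still so for the second after the job is handed in, while the arm keeps its last pose, push and grip.
It also fails if it takes over 58 s, if anything falls off the work surface, if the arm or the gripper's body presses on something with over 40 N, if the wrist force passes 120 N, or if a joint passes its speed limit or range.

## Working session

There is one attempt and no reset: what is moved stays moved. The work goes in short steps, Python scripts to look and compute and a tool call to move; the robot and the scene stay as the last step left them, time stands still between calls to the robot, and variables do not carry over. Pictures are saved under pics/ and viewed, at most 10 in all, crops included, and the job is handed in when it is done.

Besides the shell and the picture viewer there is one more tool, called after "Call:" as a command line: name --argument value ..., lists and objects as JSON in quotes. step_arm: Moves the arm, as the interface text tells. Its arguments: {"type":"object","properties":{"targets":{"type":"array","items":{"type":"array"}},"force":{"type":"number"}},"required":["targets"]}

```bash
mkdir -p pics; ls; python3 - <<'E'
from workcell import bot
import cv2, numpy as np
o=bot.get_obs(); print(o['time'],o['ee_pos'],o['tcp_rot'],o['opening'],o['wrist_force'])
for n in ['top','side']:
    p,d=bot.camera(n); cv2.imwrite(f'pics/{n}0.png',p[:,:,::-1]); np.savez(f'{n}0.npz',p=p,d=d,**bot.camera_params(n))
    c=bot.camera_params(n); print(n,c['K'].round(1).tolist(),(-c['R'].T@c['t']).round(3),c['R'].round(3).tolist())
E
```

```text
pics
0.0 [0.20380763 0.51059429 0.23057375] [-1.79922967e+02 -8.54194180e-04  1.58240786e+02] 0.08544209573568139 [0.2887385  0.105893   0.78221822]
top [[493.1, 0.0, 316.3], [0.0, 493.1, 242.7], [0.0, 0.0, 1.0]] [0.398 0.081 1.167] [[-0.011, -1.0, -0.001], [-0.988, 0.011, -0.156], [0.156, -0.001, -0.988]]
side [[515.1, 0.0, 311.1], [0.0, 515.1, 236.2], [0.0, 0.0, 1.0]] [0.532 0.93  0.663] [[-0.998, -0.064, -0.017], [-0.023, 0.576, -0.817], [0.062, -0.815, -0.576]]
```

View pics/top0.png

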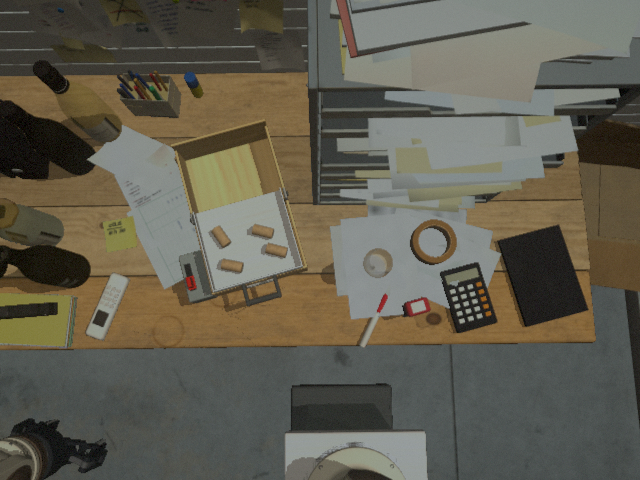

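View pics/side0.png

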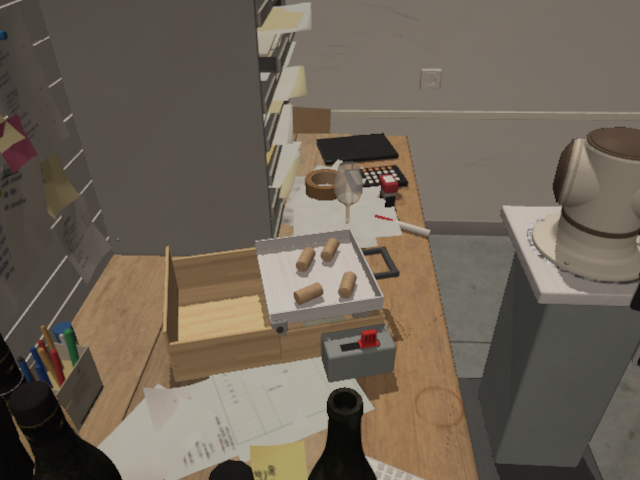

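The top view shows the tray at about (250,240), its dark bar at (263,292), the red fin at (191,283) and the bin above at (225,175). The glass (377,262), tape (433,242) and stamp (417,307) are all to the right, clear of the box. Next I'll measure the bar, fin and tray.

```bash
cat > h.py <<'E'
import numpy as np, cv2
def load(n): return dict(np.load(n+'.npz'))
def ray(c,u,v,z):
    C=-c['R'].T@c['t']; d=c['R'].T@np.linalg.solve(c['K'],[u,v,1.]); return C+d*(z-C[2])/d[2]
def cloud(c):
    v,u=np.mgrid[:480,:640]; d=c['d']
    P=np.stack([u,v,np.ones_like(u)],-1).reshape(-1,3)@np.linalg.inv(c['K']).T*d.reshape(-1,1)
    return ((P-c['t'])@c['R']).reshape(480,640,3)
def proj(c,X):
    p=c['K']@(c['R']@X+c['t']); return p[:2]/p[2]
E
python3 - <<'E'
from h import *
for n in ['top0','side0']:
    c=load(n); W=cloud(c); hsv=cv2.cvtColor(c['p'],cv2.COLOR_RGB2HSV); H,S,V=cv2.split(hsv); x,y,z=W[...,0],W[...,1],W[...,2]
    red=((H<6)|(H>174))&(S>170)&(V>80)&(c['d']>0)&(y>.2)&(x>.2)&(x<.5)&(z<.12)
    P=W[red]; top=P[P[:,2]>.08]; print(n,'fin',len(P),P.mean(0).round(4),'top',len(top),top.mean(0).round(4),top.min(0).round(3),top.max(0).round(3))
    fl=(abs(z-.085)<.006)&(S<50)&(V>110)&(x>.2)&(x<.7)&(y>.0)&(y<.5)
    n_,l,st,ce=cv2.connectedComponentsWithStats(fl.astype('uint8')); k=1+st[1:,4].argmax()
    r=cv2.minAreaRect(W[l==k][:,:2].astype('float32')*1000); print('floor',st[k],r)
    bar=(V<90)&(S<90)&(z>.075)&(z<.112)&(x>.2)&(x<.45)&(y>.0)&(y<.4)
    n_,l,st,ce=cv2.connectedComponentsWithStats(bar.astype('uint8'),connectivity=8); k=1+st[1:,4].argmax()
    Q=W[l==k]; print('bar',st[k],Q.mean(0).round(4),Q[:,2].max(),cv2.minAreaRect(Q[:,:2].astype('float32')*1000))
    rim=(abs(z-.115)<.004)&(x>.4)&(x<.8)&(y>0)&(y<.6)
    print('back',W[rim].mean(0),cv2.minAreaRect(W[rim][:,:2].astype('float32')*1000))
E
```

```text
top0 fin 82 [0.4838 0.3599 0.0761] top 43 [0.4858 0.3617 0.0856] [0.476 0.355 0.081] [0.496 0.368 0.09 ]
floor [ 196  190  105  100 5824] ((579.8972778320312, 233.27835083007812), (178.97621154785156, 195.47952270507812), 15.486828804016113)
bar [245 297  33   9 141] [0.4435 0.2083 0.0995] 0.10545657570385969 ((441.1922302246094, 200.97589111328125), (68.63922119140625, 17.121578216552734), 89.67630004882812)
back [0.71673207 0.25602284 0.11390049] ((611.8400268554688, 261.7877502441406), (395.9673767089844, 282.006103515625), 67.78872680664062)
side0 fin 211 [0.489  0.3684 0.075 ] top 85 [0.49   0.3667 0.0851] [0.48  0.359 0.081] [0.5   0.373 0.088]
floor [ 256  236  123   84 5178] ((583.1576538085938, 227.44857788085938), (181.57139587402344, 187.194580078125), 15.472796440124512)
bar [389 256  10  21 106] [0.4446 0.2248 0.0991] 0.10269382737296504 ((443.4201965332031, 214.43505859375), (12.864330291748047, 50.02804946899414), 2.078077554702759)
back [0.74404114 0.15866094 0.11476472] ((773.2428588867188, 188.4644012451172), (425.0696105957031, 116.17583465576172), 70.12261199951172)
```

```bash
python3 - <<'E'
import cv2
a=cv2.imread('pics/top0.png')[230:320,160:320]; cv2.imwrite('pics/crop_top.png',cv2.resize(a,None,fx=5,fy=5,interpolation=2)[:600,:800])
E
```

```text
(no output)
```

View pics/crop_top.png

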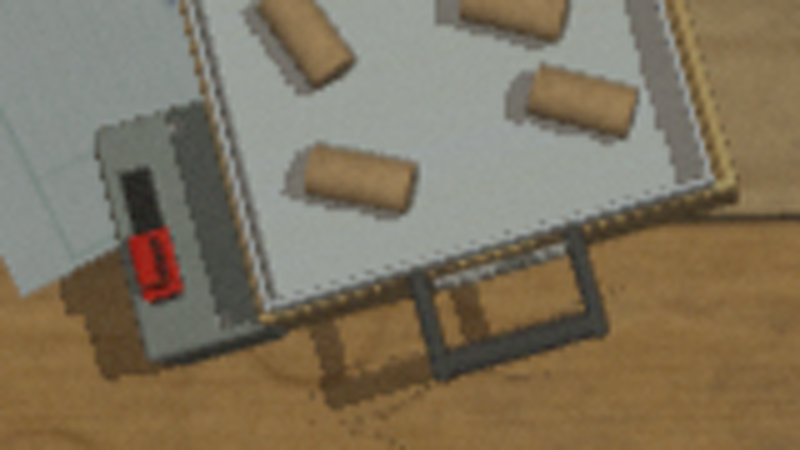

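```bash
python3 - <<'E'
from h import *
c=load('top0'); s=load('side0')
f=lambda a,b:(160+(a+.5)/5-.5,230+(b+.5)/5-.5)
for nm,p,z in [('barL',(440,368),.0985),('barR',(602,325),.0985),('trayFL',(268,308),.107),('trayFR',(712,184),.107),('fin',(151,252),.087)]:
    print(nm,(ray(c,*f(*p),z)*1000).round(1))
# side masks by rays
hsv=cv2.cvtColor(s['p'],cv2.COLOR_RGB2HSV);H,S,V=cv2.split(hsv);W=cloud(s)
a=np.deg2rad(15.48);R=np.array([[np.cos(a),-np.sin(a)],[np.sin(a),np.cos(a)]])
bar=np.array([443.5,205])
for O in [(655,255)]:
    for q,z in [((-215,0),95),((-215,31),95),((-215,-31),95),((-133,150),87),((-175,100),107),((-175,-100),107),((12,100),107)]:
        X=np.r_[R@q+O,z]; print(q,X.round(1),proj(c,X/1000).round(1),proj(s,X/1000).round(1))
im=s['p'][235:355,310:430,::-1]; cv2.imwrite('pics/crop_side.png',cv2.resize(im,None,fx=5,fy=5,interpolation=2))
E
```

```text
barL [436.7 229.8  98.5]
barR [454.4 160.1  98.5]
trayFL [462.8 302.7 107. ]
trayFR [514. 112. 107.]
fin [489.  358.7  87. ]
(-215, 0) [447.8 197.6  95. ] [262.8 297.9] [390. 261.]
(-215, 31) [439.5 227.5  95. ] [248.9 301.9] [395.9 271.7]
(-215, -31) [456.1 167.7  95. ] [276.6 293.9] [384.5 250.8]
(-133, 150) [486.8 364.1  87. ] [187.3 281.1] [370.7 331.2]
(-175, 100) [459.7 304.7 107. ] [212.2 292.7] [387.2 296. ]
(-175, -100) [513.  111.9 107. ] [302.  266.9] [353.4 227.6]
(12, 100) [639.9 354.6 107. ] [191.3 210.7] [271.6 314.2]
```

View pics/crop_side.png

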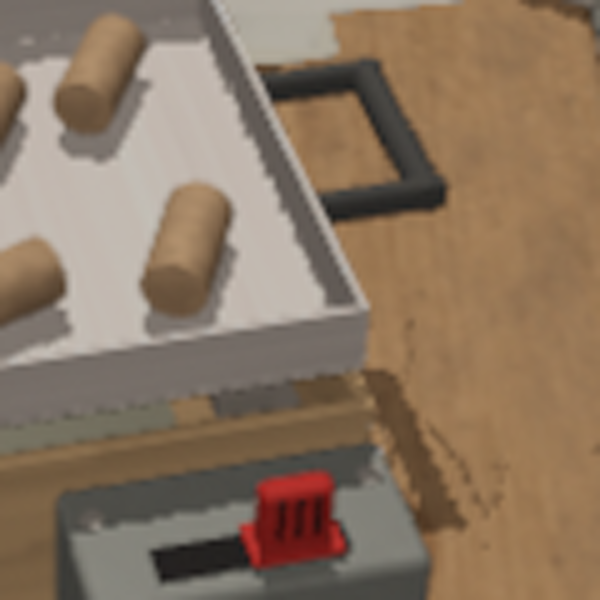

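Both views agree: the bar's middle is at about (446, 197, 95) mm, the box is turned about 15.3°, and the fin top is at about (487, 363, 87). I'll move above the bar with the fingers part-open and tool y along the box's x.

Call:
step_arm --targets '[[0.36,[30,-39,0],[0,0,-0.115]],[0.36,[61,-78,0],[0,0,-0.231]],[0.36,[91,-118,0],[0,0,-0.346]],[0.36,[121,-157,0],[0,0,-0.462]],[0.36,[152,-196,0],[0,0,-0.577]],[0.36,[182,-235,0],[0,0,-0.692]],[0.36,[212,-274,-20],[0,0,-0.808]],[0.36,[242,-313,-50],[0,0,-0.923]]]' --force 40

```text
time: 0.9
ee_pos: [0.4418, 0.2034, 0.1872]
tcp_rot: [179.9, -0.0, 105.1]
wrist_force: [-0.2, 1.2, 0.6]
opening: 0.0307
grasp_force: 0.0
```

Call:
step_arm --targets '[[0.36,[0,0,0],[0,0,0]],[0.36,[0,0,0],[0,0,0]]]'

```text
time: 1.1
ee_pos: [0.4402, 0.2041, 0.186]
tcp_rot: [-179.9, 0.0, 105.3]
wrist_force: [0.0, 0.8, 0.8]
opening: 0.0308
grasp_force: 0.0
```

```bash
python3 - <<'E'
from workcell import bot
from h import *
o=bot.get_obs(); print(o['time'],o['ee_pos'],o['tcp_rot'],o['opening'],o['wrist_force'],o['q'])
for n in ['wrist','side']:
    c=bot.camera_params(n); p,d=bot.camera(n); np.savez(n+'1.npz',p=p,d=d,**c)
    print(n,[proj(c,np.array(X)/1000).round(0) for X in [(446.5,197,95),(438,227,95),(455,167,95),o['ee_pos']*1000]])
a=cv2.hconcat([np.load('wrist1.npz')['p'],np.load('side1.npz')['p']])[:,:,::-1]; cv2.imwrite('pics/w1.png',cv2.resize(a,(800,300)))
E
```

```text
1.1 [0.44024586 0.20411969 0.1860218 ] [-1.79893629e+02  5.28127948e-03  1.05257038e+02] 0.030798680471641315 [0.01027939 0.7505915  0.77276406] [ 2.48673936e+01 -4.46648593e+00 -4.42265370e+00  9.01495923e+01
  1.25511850e-02  9.96103486e+01]
wrist [array([331., 253.]), array([330., 209.]), array([331., 295.]), array([324., 299.])]
side [array([391., 261.]), array([397., 272.]), array([385., 251.]), array([399., 220.])]
```

View pics/w1.png

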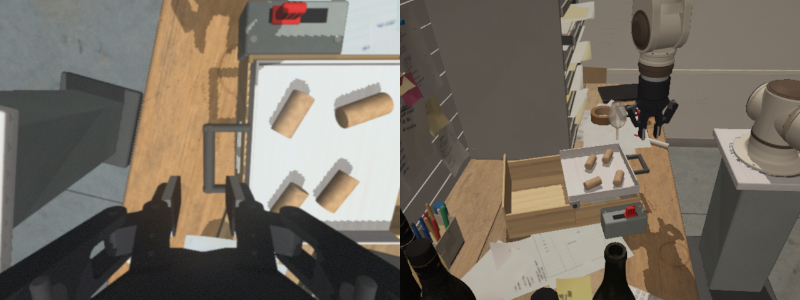

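The wrist view shows the bar at about (333,253) in full pixels, with the fingers straddling its line, as predicted. I'll go down.

Call:
step_arm --targets '[[0.36,[6,-7,-20],[0,0,0]],[0.36,[6,-7,-50],[0,0,0]],[0.36,[6,-7,-80],[0,0,0]],[0.36,[6,-7,-108],[0,0,0]],[0.36,[6,-7,-108],[0,0,0]],[0.36,[6,-7,-108],[0,0,0]]]'

```text
time: 1.8
ee_pos: [0.4461, 0.1991, 0.0799]
tcp_rot: [180.0, -0.0, 105.5]
wrist_force: [0.2, 0.7, 1.2]
opening: 0.0302
grasp_force: 0.0
```

Call:
step_arm --targets '[[0.36,[0,-2,-3],[0,0,0]],[0.0,[0,-2,-3],[0,0,0]],[0.0,[0,-2,-3],[0,0,0]],[0.0,[0,-2,-3],[0,0,0]],[0.0,[0,-2,-3],[0,0,0]],[0.0,[0,-2,-3],[0,0,0]]]'

```text
time: 2.4
ee_pos: [0.4486, 0.1969, 0.0774]
tcp_rot: [179.7, -0.0, 105.3]
wrist_force: [9.8, 3.5, -1.9]
opening: 0.0118
grasp_force: 39.1
```

Gripped at 12 mm opening. The bar sits a few mm further along box +x, so I'll centre on it and then do the small test lift.

Call:
step_arm --targets '[[0.0,[3,1,0],[0,0,0]],[0.0,[3,1,0],[0,0,0]],[0.0,[3,1,3],[0,0,0]],[0.0,[3,1,6],[0,0,0]],[0.0,[3,1,6],[0,0,0]]]'

```text
time: 2.9
ee_pos: [0.4489, 0.197, 0.082]
tcp_rot: [-179.9, -0.0, 105.4]
wrist_force: [-3.9, 0.5, -3.2]
opening: 0.0116
grasp_force: 39.3
```

Call:
step_arm --targets '[[0.0,[0,0,3],[0,0,0]],[0.0,[0,0,5],[0,0,0]],[0.0,[0,0,7],[0,0,0]],[0.0,[0,0,7],[0,0,0]]]'

```text
time: 3.3
ee_pos: [0.4495, 0.1972, 0.089]
tcp_rot: [180.0, -0.0, 105.4]
wrist_force: [0.1, 0.7, -3.8]
opening: 0.0114
grasp_force: 39.2
```

Call:
step_arm --targets '[[0.0,[0,0,2],[0,0,0]],[0.0,[0,0,4],[0,0,0]],[0.0,[0,0,4],[0,0,0]]]'

```text
time: 3.6
ee_pos: [0.45, 0.1973, 0.0935]
tcp_rot: [179.9, -0.0, 105.4]
wrist_force: [3.2, 1.8, -4.1]
opening: 0.0116
grasp_force: 39.1
```

```bash
python3 - <<'E'
from workcell import bot
from h import *
o=bot.get_obs(); print(o['time'],o['ee_pos'],o['opening'],o['wrist_force'],o['torque'])
c=bot.camera_params('side'); p,d=bot.camera('side'); np.savez('side2.npz',p=p,d=d,**c)
for n in ['side0','side2']:
    W=cloud(load(n)); a=np.deg2rad(15.3); B=(W[...,:2]-[.656,.255])@np.array([[np.cos(a),-np.sin(a)],[np.sin(a),np.cos(a)]])
    # near side wall + floor front portion of tray
    for lo,hi in [(-.165,-.14),(-.12,-.09),(-.06,-.03)]:
        m=(B[...,0]>lo)&(B[...,0]<hi)&(abs(B[...,1])<.09)&(W[...,2]>.07)&(W[...,2]<.14)
        print(n,lo,np.percentile(W[m][:,2],[20,30,40,50]).round(4))
E
```

```text
3.6 [0.45002652 0.19731688 0.09345057] 0.011580495672700841 [ 3.22859889  1.82734749 -4.09476373] [ 0.27930204 -0.58925574 -0.02588044]
side0 -0.165 [0.0837 0.084  0.0843 0.0846]
side0 -0.12 [0.0841 0.0845 0.0848 0.0852]
side0 -0.06 [0.0841 0.0845 0.0849 0.0851]
side2 -0.165 [0.0947 0.0952 0.0955 0.0958]
side2 -0.12 [0.0921 0.0927 0.0934 0.095 ]
side2 -0.06 [0.0874 0.0878 0.0883 0.0889]
```

The tray is free. The side depth shows its floor 11 mm higher at box x −152 mm (about 0.073 rad, past the 0.04 stop), with only about 3–4 N on the wrist. The catch isn't holding, so the fin stays untouched. Next is the arc.

```bash
python3 - <<'E'
import numpy as np
a=np.deg2rad(15.4); t0=.074
f=lambda t:np.array([-215*np.cos(t)+12.5*np.sin(t),215*np.sin(t)+12.5*np.cos(t)])
ts=np.linspace(t0,1.22,33)
for k in range(4):
    b=ts[8*k]
    print([[0.0,[float(round(x,1)) for x in ((d:=f(t)-f(b))[0]*np.cos(a),d[0]*np.sin(a),d[1])],[0,0,0]] for t in ts[8*k+1:8*k+9]])
for b in ts[::8]: print(b, f(b)-f(t0))
E
```

```text
File "<stdin>", line 7
SyntaxError: assignment expression cannot be used in a comprehension iterable expression
```

```bash
python3 - <<'E'
import numpy as np
a=np.deg2rad(15.4); t0=.074
f=lambda t:np.array([(-215*np.cos(t)+12.5*np.sin(t))*np.cos(a),(-215*np.cos(t)+12.5*np.sin(t))*np.sin(a),215*np.sin(t)+12.5*np.cos(t)])
ts=np.linspace(t0,1.22,33)
for k in range(4):
    print(ts[8*k].round(3),(f(ts[8*k])-f(t0)+[450,197.3,93.5]).round(0),[(f(t)-f(ts[8*k])).round(0).astype(int).tolist() for t in ts[8*k+1:8*k+9]])
print((f(1.22)-f(t0)+[450,197.3,93.5]).round(0))
E
```

```text
0.074 [450. 197.  94.] [[1, 0, 8], [2, 1, 15], [4, 1, 23], [6, 2, 30], [8, 2, 38], [11, 3, 45], [13, 4, 52], [16, 4, 59]]
0.36 [466. 202. 153.] [[3, 1, 7], [7, 2, 14], [10, 3, 21], [14, 4, 27], [18, 5, 34], [22, 6, 40], [27, 7, 46], [32, 9, 52]]
0.647 [498. 210. 205.] [[5, 1, 6], [10, 3, 11], [15, 4, 17], [21, 6, 22], [26, 7, 27], [32, 9, 32], [38, 11, 36], [44, 12, 41]]
0.933 [542. 223. 245.] [[6, 2, 4], [13, 4, 8], [19, 5, 12], [26, 7, 15], [33, 9, 18], [40, 11, 21], [47, 13, 24], [54, 15, 26]]
[596. 237. 271.]
```

Call:
step_arm --targets '[[0.0,[1,0,8],[0,0,0]],[0.0,[2,1,15],[0,0,0]],[0.0,[4,1,23],[0,0,0]],[0.0,[6,2,30],[0,0,0]],[0.0,[8,2,38],[0,0,0]],[0.0,[11,3,45],[0,0,0]],[0.0,[13,4,52],[0,0,0]],[0.0,[16,4,59],[0,0,0]]]'

```text
time: 4.45
ee_pos: [0.4651, 0.2014, 0.1521]
tcp_rot: [-180.0, -0.0, 105.4]
wrist_force: [-0.3, 6.2, -6.1]
opening: 0.0116
grasp_force: 38.9
```

Call:
step_arm --targets '[[0.0,[3,1,7],[0,0,0]],[0.0,[7,2,14],[0,0,0]],[0.0,[10,3,21],[0,0,0]],[0.0,[14,4,27],[0,0,0]],[0.0,[18,5,34],[0,0,0]],[0.0,[22,6,40],[0,0,0]],[0.0,[27,7,46],[0,0,0]],[0.0,[32,9,52],[0,0,0]]]'

```text
time: 5.25
ee_pos: [0.4954, 0.2098, 0.2051]
tcp_rot: [-179.8, -0.0, 105.4]
wrist_force: [-15.3, -4.4, 7.7]
opening: 0.0114
grasp_force: 39.5
```

Call:
step_arm --targets '[[0.0,[2,0,8],[0,0,0]],[0.0,[7,2,14],[0,0,0]],[0.0,[12,3,20],[0,0,0]],[0.0,[18,5,25],[0,0,0]],[0.0,[23,6,30],[0,0,0]],[0.0,[29,8,35],[0,0,0]],[0.0,[35,10,39],[0,0,0]],[0.0,[41,11,44],[0,0,0]]]'

```text
time: 6.05
ee_pos: [0.5385, 0.2215, 0.2482]
tcp_rot: [-180.0, -0.0, 105.4]
wrist_force: [2.1, 6.9, -9.3]
opening: 0.0113
grasp_force: 38.9
```

Call:
step_arm --targets '[[0.0,[6,2,4],[0,0,0]],[0.0,[13,4,8],[0,0,0]],[0.0,[19,5,12],[0,0,0]],[0.0,[26,7,15],[0,0,0]]]'

```text
time: 6.45
ee_pos: [0.5641, 0.2286, 0.2644]
tcp_rot: [180.0, -0.1, 105.4]
wrist_force: [-6.5, 3.1, 5.8]
opening: 0.0114
grasp_force: 39.8
```

Call:
step_arm --targets '[[0.0,[7,2,3],[0,0,0]],[0.0,[14,4,6],[0,0,0]],[0.0,[21,6,9],[0,0,0]],[0.0,[28,8,11],[0,0,0]],[0.0,[28,8,11],[0,0,0]],[0.0,[28,8,11],[0,0,0]]]'

```text
time: 7.05
ee_pos: [0.5926, 0.2362, 0.2762]
tcp_rot: [179.8, -0.0, 105.4]
wrist_force: [-4.1, 1.6, 6.7]
opening: 0.0112
grasp_force: 41.1
```

```bash
python3 - <<'E'
from workcell import bot
from h import *
o=bot.get_obs(); print(o['time'],o['ee_pos'],o['opening'],o['wrist_force'])
ps=[]
for n in ['top','side']:
    c=bot.camera_params(n); p,d=bot.camera(n); np.savez(n+'3.npz',p=p,d=d,**c); ps.append(p)
a=cv2.hconcat([ps[0][90:330,130:450],ps[1][130:370,140:460]])[:,:,::-1]; cv2.imwrite('pics/s3.png',cv2.resize(a,(800,300),interpolation=2))
E
```

```text
7.05 [0.59264036 0.23623804 0.27616238] 0.011208564906856849 [-4.05295657  1.62999858  6.74874197]
```

View pics/s3.png

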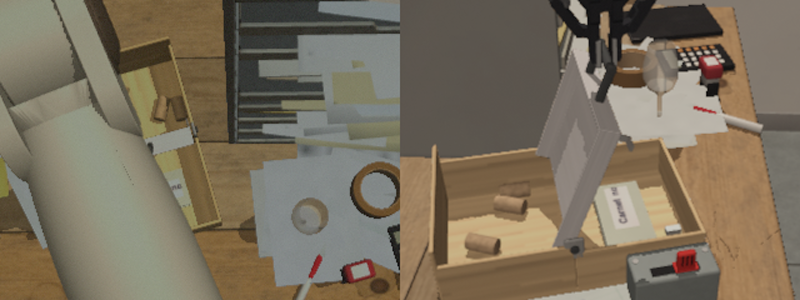

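The tray stands at about 70°, and the glass, stamp and tape look undisturbed. In this view I can see only two corks clearly, with a third possible. I'll look closer, with the wrist camera as well.

```bash
python3 - <<'E'
from workcell import bot
from h import *
p,d=bot.camera('wrist'); c=bot.camera_params('wrist'); np.savez('wrist3.npz',p=p,d=d,**c)
t=load('top3')['p'][110:190,210:310]; s=load('side3')['p'][240:350,160:300]
r=lambda i:cv2.resize(i,(400,300),interpolation=2)
cv2.imwrite('pics/s4.png',cv2.vconcat([cv2.hconcat([r(p),r(t)]),cv2.hconcat([r(s),r(load('side3')['p'])])])[:,:,::-1])
E
```

```text
(no output)
```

View pics/s4.png

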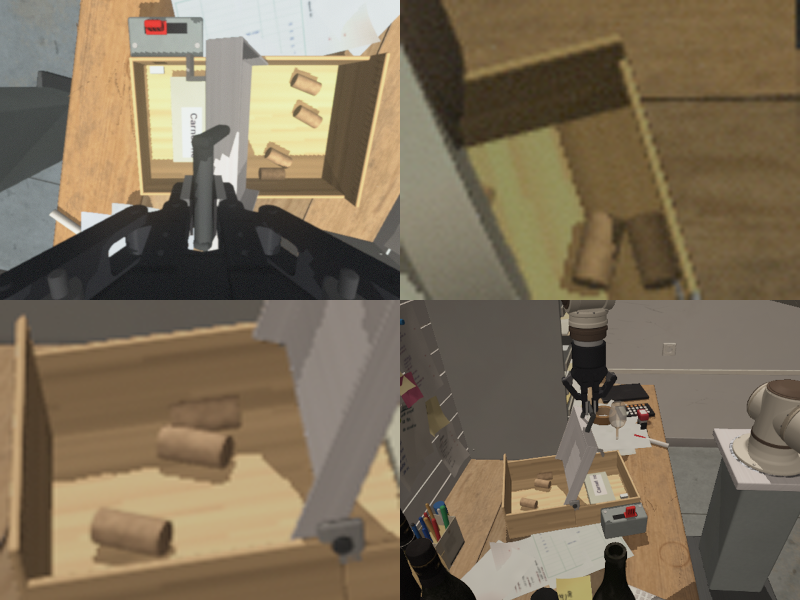

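The wrist view shows all four corks in the bin, at (305,83), (307,113), (278,155) and (272,174) in the upper-left panel. The order book is uncovered, the fin hasn't moved, and the fingers are holding the tray at about 1.2 rad. I'll hand the job in.

```bash
python3 -c "
from workcell import bot
o=bot.get_obs(); print(o['time'],o['grasp_force'],o['opening'])
print(bot.job_done())"
```

```text
7.2 41.076359152793884 0.01118399340245498
the job is handed in; nothing more can be done
None
```

Job handed in at 7.2 s: the test lift showed the catch was free, so I left the red fin alone; all four corks are in the bin, the fingers still hold the tray up at about 1.2 rad, and the glass, stamp and tape look undisturbed.

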